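# Open the fume cabinet to its marked working height

## Robot

A 6-joint arm with a two-finger parallel gripper is mounted at the origin on a cart in front of the work surface, level with it; the furniture and walls round the work are solid. World frame = base frame: x ahead of the robot, y to its left, z up, the work surface at z = 0. Lengths are in m, angles in rad, forces in N, time in s.
With the tool pointing down it reaches from about 0.375 to 0.925 m from the base axis. Payload 5.7 kg.
Tool frame: the origin (TCP) lies midway between the tips of the shut fingers; the grasp point (between the pads) lies 19 mm behind it; z points along the fingers, y is the line along which they close (so a half turn about z gives the same grasp; the last joint's range is limited). The gripper opens to 88 mm and grips with 3 to 60 N. Pads are 20 mm wide; open, the fingers measure 115 mm over their backs; the gripper's body (75 mm by 178 mm) begins 61 mm behind the grasp point.
Start: joints at [0.989, 0.359, 1.51, -0, 1.272, -0.115], TCP at [0.27, 0.536, 0.223] pointing down, gripper open.
Joint ranges: [-2.97, 2.97], [-1.01, 2.36], [0.21, 2.38], [-0.96, 4.11], [0.2, 2.71], [-2.98, 2.98]. Speed limits (rad/s): [2.39, 2.39, 3.14, 3.14, 3.14, 3.14].

## Interface

Orientations are given as a unit quaternion [x, y, z, w].
In Python, from bench import move_ptp, servo_line, goto_joints, move_gripper, sleep, inverse_kinematics, capture, PlanningError, close_job, spot_in, silhouettes, current_clock, current_joint_pos, current_qvel, current_joint_torque, current_position, current_orientation, current_force, current_torque, current_finger_gap, current_grip_force gives the robot as it stands. Calls block until the motion is done:
- move_ptp(position, orientation): joint-space move of the TCP to a pose.
- servo_line(position, orientation=None, rate=0.15, contact_N=None): straight line of the TCP; orientation=None keeps the orientation; rate is the mean speed in m/s. With contact_N (N) it stops when the force on the tool has changed by that much, and returns True; else False.
- goto_joints(angles): joint-space move.
- move_gripper(opening): finger opening in m; the grip force is fixed at half the most; returns when the fingers have stopped.
- sleep(seconds).
- inverse_kinematics(position, orientation): joint angles nearest the present ones, or None.
- capture(name): name is "scene" or "top"; returns a dict with "image" (480x640x3 uint8, blue, green, red), "range_z" (480x640 float32, m along the optical axis (not along the pixel's ray), 0 where there is no reading), "intrinsics" (3x3 intrinsics, pixels), "R" (3x3) and "t" (3): a world point X has camera coordinates R X + t. Camera axes: x right, y down, z forward; pixel columns grow to the right and rows downward; lengths in m; the calibration is good to about 2 mm. A picture is of the moment at which its call begins.
A pose or a line that the arm cannot do raises PlanningError and nothing moves.
- close_job(): hands the job in; it is judged then, once.
Trained networks look in the newest picture that a camera, given by its name, has taken for a name from the list of things; names that differ only in an ending like _2 or _b are one class to them, and where a whole thing is asked for, a point or a joint stands for the part that bears it (a point fixed in the world has none). Each returns a list of dicts, best first, with "conf" (0 to 1); they miss things now and then, are a little off and sometimes report something else, mostly with a low value. They report only what shows in the picture. A call takes as long as a camera call.
- spot_in(camera, query): "xy" ([column, row] in pixels, amid what is visible of it).
- silhouettes(camera, query): "region" (480x640 bool, what is visible of it) and "xy" ([column, row] in pixels, amid what is visible of it).
Readings, each from a call of its own:
- current_clock(): time.
- current_joint_pos(): joint angles.
- current_qvel(): joint speeds.
- current_joint_torque(): joint torques, N m.
- current_position(): TCP position.
- current_orientation(): TCP orientation.
- current_force(): force on the tool from outside, world axes, zero at the start.
- current_torque(): the same for the moment, N m.
- current_finger_gap(): finger opening in m.
- current_grip_force(): force on a finger pad.
Only numpy, scipy, OpenCV 4.12 (cv2) and the standard library are available. Lean on these libraries where they do the work, as an engineer would, in place of code of your own. Each camera call takes 0.05 s, during which the arm holds its last target. There are 200 camera calls.

## Task

Get the fume cabinet ready for work: first press the large fan button on the switch box right down (leave the small lamp button alone), then push the cabinet's window up from beneath its lip until the lip is level with the pointer on the right-hand rail, and leave it there. Work only with the fingertips or the outside of the fingers: do not pinch the lip, do not shift the pointer, and leave the other things on the bench and in the cabinet where they are.

Things in the scene. Friction and masses are not known exactly. Their poses are not given: they have to be found in the camera images.
- fume_cabinet: Grey fume cabinet fixed to the bench, 165 deep x 170 wide x 227 high, duct collar on the roof. Its x axis points from front to back, y left, z up; origin at bench level, 82.5 mm behind its front. A vertical apron closes the front up to 67 mm; above it the front leans back, 50 degrees from level. Two rails 18 mm wide run up this slope at y = +-76 mm; the window (joint sash) slides between them.
- sash (a joint): Clear sliding window, 132 wide, 107 mm tall along the slope, lip along its lower edge. It slides up and back along the slope (0.643 x + 0.766 z of the cabinet). Value in m: 0 shut, 0.115 fully up. A hidden counterweight balances it: it stays where it is left and takes about 3 N along the slope to move.
- lip_under (a point): Centre of the underside of the window's lip, 18 mm in from its free edge. The lip is 128 wide, 36 deep, 10 thick (aluminium plate, black cap on top) and stands out square to the slope, toward the robot and upward (-0.766 x + 0.643 z of the cabinet). Shut, the point is about 93 mm above the bench; the space under the lip is free. Site z runs up the slope, x into the cabinet, y along the lip.
- lip_end (a point): The right-hand end of the lip (seen by the robot), half-way up its 10 mm thickness, next to the right rail: the point to bring level with the pointer. Moves with the window.
- index (a joint): Dark steel pointer that is clamped on the right-hand rail (a block 16 x 18 mm with a triangular point toward the window and a small screw). Value in m along the slope: the lip is level with the pointer when joint sash has the same value. It stays clamped; do not shift it.
- index_tip (a point): The pointer's tip, about 2 mm beside the end of the lip. Its own z axis runs up the slope.
- switch_box: Low grey switch box fixed to the bench at its front right, 56 deep x 120 wide x 28 high, with two black push buttons on top. Origin: centre of its underside; y to its left.
- fan_button (a joint): The large button (34 mm across), the fan's switch, on the right-hand (-y) half of the box. Value in m: 0 up, 0.006 fully down. It springs back; fully down takes about 5 N.
- fan_button_top (a point): Centre of the top of the large button, 50 mm above the bench.
- lamp_button (a joint): The small button (16 mm across), the lamp's switch, on the left-hand (+y) half of the box, 62 mm from the large one. Value in m: 0 up, 0.005 down. Leave it alone.
- pack_a: Blue battery pack lying loose on the bench in front of the cabinet, 114 x 52 x 9; origin: centre of its underside.
- pack_b: Another blue battery pack lying loose in front of the cabinet (beside the first, on either side of it), 117 x 52 x 9; origin: centre of its underside.
- black_tape: Small black roll of tape lying flat, 53 across x 19 high, front left, beside the big brown chute plate that rises left of the bench (go over that plate with some height); origin: centre of its underside.
- cutters: Flush cutters with blue handles lying flat, 43 x 126 x 10, at the front between the packs and the switch box; origin: centre of underside.
- pen: Black pen lying on the bench at the right edge, 145 long, 12 wide, 9 high; origin: centre of underside.
- solvent_pump: White solvent bottle with a pump dish, 68 across x 147 high, at the right edge; origin: centre of underside.
- glue_bottle: Small glue bottle with a red cone nozzle, 31 across x 107 high, at the right edge; origin: centre of underside.
- test_jig: Brown test nest with white side rails, 62 x 90 x 31, standing on the cabinet's floor (z = 12 mm) behind the window; origin: centre of underside.

How it is judged:
By the outcome, as a careful person would: the job done as asked, in the order asked, and still so for the second after the job is handed in, with the robot touching nothing.
It also fails if it takes over 64 s, if anything falls off the work surface, if the arm or the gripper's body presses on something with over 40 N, if the wrist force passes 120 N, or if a joint passes its speed limit or range.

## Working session

There is one attempt and no reset: what is moved stays moved. The work goes in short steps, each a Python script; the robot and the scene stay as the last script left them, time stands still between calls to the robot, and variables do not carry over. Pictures are saved under pics/ and viewed, at most 10 in all, crops included, and the job is handed in when it is done.

```bash
mkdir -p pics; ls; cat > h.py <<'E'
import numpy as np, cv2
from bench import *
def pt(c,u,v,d=None,r=2):
    K=c["intrinsics"]
    if d is None:
        w=c["range_z"][int(v)-r:int(v)+r+1,int(u)-r:int(u)+r+1]; w=w[w>0]; d=np.median(w)
    p=np.linalg.inv(K)@[u,v,1]*d
    return c["R"].T@(p-c["t"])
def proj(c,X):
    p=c["K"] if "K" in c else c["intrinsics"]; q=p@(c["R"]@np.array(X)+c["t"]); return q[:2]/q[2]
E
python3 - <<'E'
from h import *
for n in("scene","top"):
    c=capture(n); cv2.imwrite(f"pics/{n}0.png",c["image"])
    print(n,-c["R"].T@c["t"],c["R"][2])
    for q in("fan_button_top","fan_button","lamp_button","lip_under","lip_end","index_tip","index","sash","fume_cabinet","switch_box"):
        for r in spot_in(n,q)[:2]:
            u,v=r["xy"]
            try:p=pt(c,u,v).round(4)
            except Exception as e:p=e
            print(q,round(r["conf"],2),np.round(r["xy"],1),p)
print(current_clock())
E
```

```text
pics
scene [ 0.02536875 -0.61754332  0.83855422] [ 0.47191738  0.53582067 -0.70013584]
fan_button_top 0.59 [342.3 362.6] [ 0.3734 -0.3041  0.0497]
fan_button 0.75 [484.4 291.1] [ 0.6409 -0.3921  0.1131]
fan_button 0.54 [339.9 360.9] [ 0.3724 -0.2991  0.0499]
lip_under 0.88 [265.7 152.3] [0.5795 0.1799 0.1333]
lip_end 0.68 [262.2 153.1] [0.5744 0.187  0.1295]
index_tip 0.55 [289.6 161.4] [0.5857 0.0984 0.1507]
sash 0.7 [261.9 150.3] [0.5776 0.192  0.1332]
fume_cabinet 0.79 [281.1 152.8] [0.5944 0.14   0.147 ]
switch_box 0.56 [329.2 359.3] [ 0.3644 -0.2805  0.0404]
switch_box 0.36 [341.3 363.7] [ 0.3708 -0.3044  0.0493]
top [ 0.32174909 -0.07212012  1.19876124] [ 0.16909012  0.02604295 -0.98525646]
fan_button_top 0.66 [276.2 293.7] [0.3917 0.0891 0.0079]
fan_button_top 0.42 [424.6 299. ] [ 0.3722 -0.2879  0.0491]
fan_button 0.56 [424.3 299.8] [ 0.3702 -0.2871  0.0488]
lamp_button 0.49 [226.4 195.1] [0.6135 0.1863 0.1715]
lip_under 0.88 [229.8 214.3] [0.5764 0.1863 0.1331]
lip_under 0.46 [319.1 298.8] [ 0.3778 -0.0225 -0.0019]
lip_end 0.69 [231.8 216.8] [0.5714 0.1826 0.1276]
index 0.53 [195.8 302.8] [0.3699 0.2971 0.0166]
sash 0.75 [230.  218.3] [0.569  0.1882 0.1224]
fume_cabinet 0.28 [415.6 297.3] [ 0.3776 -0.2691  0.0288]
switch_box 0.64 [413.7 298.9] [ 0.3736 -0.2643  0.0281]
1.1
```

```bash
python3 - <<'E'
import cv2,numpy as np
a=cv2.imread("pics/scene0.png");b=cv2.imread("pics/top0.png")
x=cv2.resize(a[70:230,180:340],(600,600),interpolation=cv2.INTER_CUBIC)
cv2.imwrite("pics/c1.png",x)
E
```

```text
(no output)
```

View pics/scene0.png

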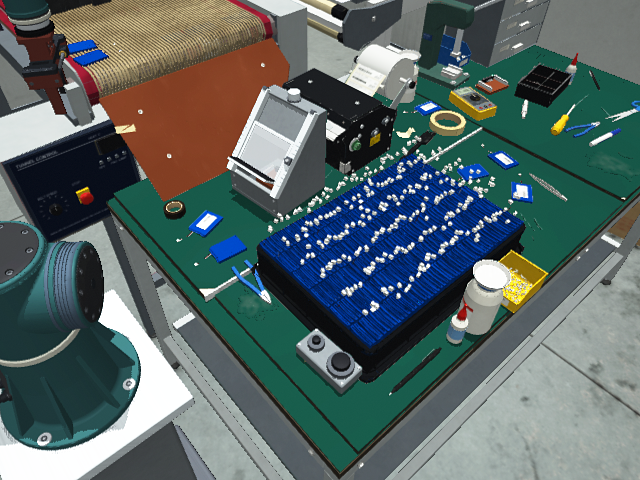

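View pics/c1.png

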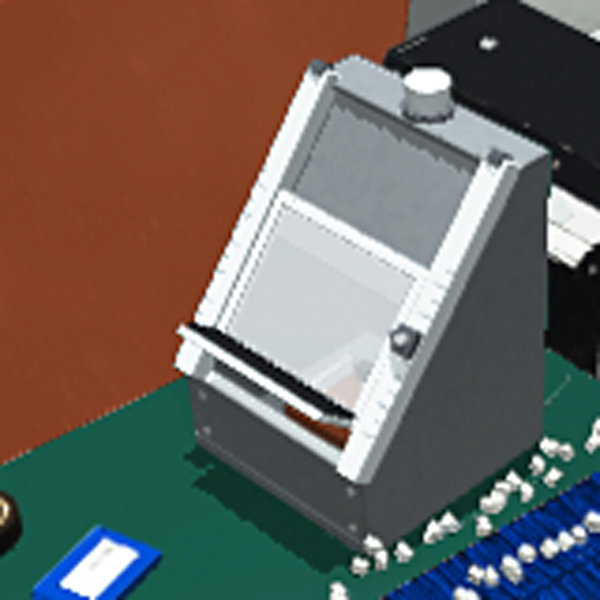

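View pics/top0.png

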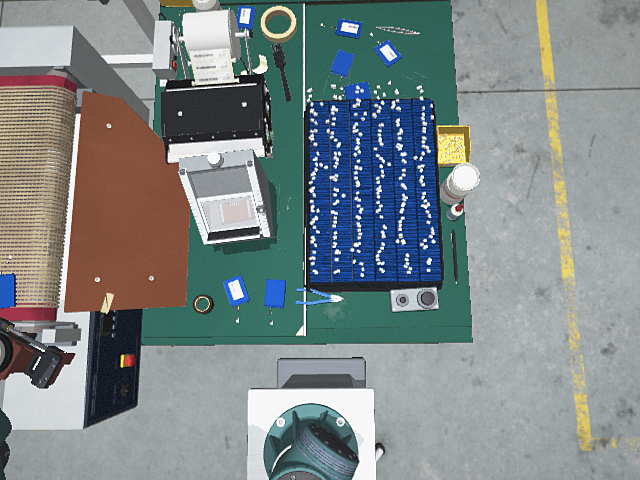

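The scene view shows the cabinet with its window slightly up: lip from about (227,158) to (275,182), pointer block at about (287,161). The switch box is at (330,358), with the large button at (341,362). Next I fit the cabinet pose from depth.

```bash
cat >> h.py <<'E'
from scipy.optimize import least_squares
def cloud(c):
    v,u=np.mgrid[0:480,0:640]; d=c["range_z"]
    P=np.stack([u*d,v*d,d],-1)@np.linalg.inv(c["intrinsics"]).T
    W=(P-c["t"])@c["R"]; W[d<=0]=np.nan; return W
def toC(P,q):
    x,y,a=q; R=np.array([[np.cos(a),-np.sin(a),0],[np.sin(a),np.cos(a),0],[0,0,1]])
    return (P-[x,y,0])@R
def toW(P,q):
    x,y,a=q; R=np.array([[np.cos(a),-np.sin(a),0],[np.sin(a),np.cos(a),0],[0,0,1]])
    return np.asarray(P)@R.T+[x,y,0]
def slope(Q): # s along the slope, n outward, y
    X=Q[...,0]+.0825; Z=Q[...,2]-.067
    return X*.6428+Z*.766, -X*.766+Z*.6428, Q[...,1]
E
python3 - <<'E'
from h import *
C={n:capture(n) for n in("scene","top")}
W={n:cloud(C[n]) for n in C}
q=np.array([.62,.165,.1])
P=np.concatenate([w.reshape(-1,3) for w in W.values()]); P=P[np.isfinite(P).all(1)]
for it in range(12):
    tol=.03 if it<3 else .01 if it<6 else .005
    Q=toC(P,q); s,n,y=slope(Q)
    side=(abs(Q[:,1]+.085)<tol)&(Q[:,2]>.02)&(Q[:,2]<.2)&(n<-.012)&(abs(Q[:,0])<.075)
    apr=(abs(Q[:,0]+.0825)<tol)&(abs(Q[:,1])<.078)&(Q[:,2]>.015)&(Q[:,2]<.055)
    def f(q):
        A=toC(P[side],q)[:,1]+.085; B=toC(P[apr],q)[:,0]+.0825
        return np.r_[A,B]
    q=least_squares(f,q,loss="soft_l1",f_scale=.002).x
Q=toC(P,q); s,n,y=slope(Q)
print(q,side.sum(),apr.sum(),np.std(f(q)))
for k,w in W.items():
    Q=toC(w,q); s,n,y=slope(Q)
    for nm,m in (("railR",(abs(y+.076)<.007)&(s>.02)&(s<.19)&(abs(n)<.02)),("railL",(abs(y-.076)<.007)&(s>.02)&(s<.19)&(abs(n)<.02)),("roof",(abs(y)<.07)&(Q[...,2]>.21)&(Q[...,2]<.235)&(Q[...,0]>.06)&(Q[...,0]<.08))):
        print(k,nm,m.sum(),n[m].mean().round(4) if nm!="roof" else Q[...,2][m].mean())
    m=(abs(y)<.06)&(s>-.02)&(s<.1)&(n>.012)&(n<.06)
    print("lip s pct",m.sum(),np.percentile(s[m],[5,25,50,75,95]).round(4),"n",np.percentile(n[m],[5,50,95]).round(4),"y",y[m].min(),y[m].max())
    m=(abs(y+.076)<.012)&(n>.009)&(n<.06)&(s>.02)&(s<.2)
    print("idx",m.sum(),np.c_[s[m],n[m],y[m]].round(4)[:40].tolist())
    # box
    B=w; m=(B[...,2]>.025)&(B[...,2]<.031)&(B[...,0]<.43)&(B[...,0]>.32)&(B[...,1]<-.18)&(B[...,1]>-.36)
    r=cv2.minAreaRect((B[m][:,:2]*1000).astype(np.float32)); print("box",m.sum(),r)
    m=(B[...,2]>.046)&(B[...,2]<.054)&(B[...,0]<.43)&(B[...,0]>.32)&(B[...,1]<-.18)&(B[...,1]>-.36)
    print("btn",m.sum(),cv2.minEnclosingCircle((B[m][:,:2]*1000).astype(np.float32)),B[m].mean(0))
np.save("q.npy",q)
E
```

```text
[0.61613677 0.18862643 0.1084321 ] 2136 564 0.0016301178810074308
scene railR 361 0.0125
scene railL 295 0.0128
scene roof 207 0.22917902957075198
lip s pct 333 [0.0263 0.0298 0.0341 0.0354 0.0743] n [0.0125 0.0405 0.0472] y -0.058391624783339945 0.05968250956946246
idx 637 [[0.1992, 0.0129, -0.0686], [0.1973, 0.0122, -0.0693], [0.1982, 0.0105, -0.0705], [0.1993, 0.0139, -0.0754], [0.1943, 0.0128, -0.0685], [0.1954, 0.0158, -0.073], [0.1963, 0.0094, -0.0709], [0.1974, 0.0151, -0.0774], [0.1983, 0.0124, -0.0779], [0.1993, 0.0125, -0.0804], [0.1924, 0.0122, -0.0692], [0.1934, 0.0131, -0.0723], [0.1945, 0.0179, -0.0781], [0.1954, 0.0151, -0.0786], [0.1964, 0.0144, -0.0805], [0.1974, 0.0159, -0.0839], [0.1984, 0.0155, -0.0861], [0.1994, 0.0143, -0.0876], [0.1894, 0.012, -0.0678], [0.1905, 0.013, -0.0709], [0.1915, 0.013, -0.0734], [0.1925, 0.0159, -0.0779], [0.1935, 0.0138, -0.0788], [0.1945, 0.0128, -0.0805], [0.1955, 0.013, -0.0831], [0.1964, 0.0125, -0.0852], [0.1974, 0.0123, -0.0874], [0.1875, 0.0126, -0.0693], [0.1885, 0.011, -0.0707], [0.1896, 0.0139, -0.0752], [0.1906, 0.015, -0.0
[... 1247 characters left out ...]
0.0732], [0.1942, 0.0143, -0.0758], [0.193, 0.0128, -0.0777], [0.1913, 0.0105, -0.0795], [0.193, 0.0139, -0.0823], [0.1928, 0.0141, -0.0664], [0.1918, 0.013, -0.0684], [0.1944, 0.018, -0.0715], [0.1897, 0.0105, -0.0724], [0.192, 0.0149, -0.0754], [0.1897, 0.0115, -0.077], [0.189, 0.0108, -0.0791], [0.1903, 0.0136, -0.0818], [0.1889, 0.0118, -0.0655], [0.1887, 0.012, -0.0677], [0.1883, 0.0118, -0.0699], [0.1885, 0.0127, -0.0723], [0.1871, 0.0109, -0.0742], [0.1888, 0.0143, -0.0769]]
box 454 ((372.95849609375, -265.0294189453125), (55.19136428833008, 119.3223648071289), 3.261565923690796)
btn 170 ((394.9068603515625, -249.34466552734375), 66.1485366821289) [ 0.37740095 -0.28152358  0.04932881]
```

```bash
cat >> h.py <<'E'
def window_view(c,q,n0=.0125,name=None):
    """rectify the plane n=n0 of the slope: rows = s descending, cols = y descending; 0.5 mm/px"""
    s=np.array([-.02,-.02,.2,.2]); y=np.array([.09,-.1,-.1,.09])
    X=-.0825+s*.6428-n0*.766; Z=.067+s*.766+n0*.6428
    src=np.float32([proj(c,p) for p in toW(np.c_[X,y,Z],q)])
    dst=np.float32([[0,440],[380,440],[380,0],[0,0]])
    return cv2.warpPerspective(c["image"],cv2.getPerspectiveTransform(src,dst),(380,440),flags=cv2.INTER_CUBIC)
E
python3 - <<'E'
from h import *
q=np.load("q.npy")
V=[]
for k in("scene","top"):
    c=capture(k); B=cloud(c)
    d=c["image"].max(2)<70
    m=d&(B[...,2]>.045)&(B[...,2]<.055)&(B[...,0]<.41)&(B[...,0]>.33)&(B[...,1]<-.255)&(B[...,1]>-.34)
    print(k,"btn",m.sum(),cv2.minEnclosingCircle((B[m][:,:2]*1000).astype(np.float32)),B[m].mean(0))
    for qn in("index","fan_button"):
        for r in silhouettes(k,qn)[:2]:
            mm=r["region"]&np.isfinite(B[...,0]); s,n,y=slope(toC(B[mm],q)); print(qn,r["conf"],np.round(r["xy"],1),mm.sum(),np.median(B[mm],0).round(4),"sny",np.median(s),np.median(n),np.median(y))
    V.append(window_view(c,q,.03))
cv2.imwrite("pics/rect0.png",np.hstack(V))
for p,pit in((( -.0,.02),40),((0,.02),50),((0,.02),60)):
    pass
E
```

```text
scene btn 281 ((392.8631591796875, -296.4200134277344), 36.1702766418457) [ 0.37495605 -0.30025007  0.05015719]
index 0.55 [288.1 161.5] 47 [0.5834 0.101  0.151 ] sny 0.09070518604911454 0.022691810684602874 -0.08369301864204907
fan_button 0.56 [266.9 185.9] 22 [0.5859 0.1889 0.0237] sny 0.00026031241310893113 -0.06847039806791547 0.0035247884846525213
top btn 18 ((384.6871032714844, -298.97137451171875), 25.4597110748291) [ 0.37893263 -0.29028923  0.049045  ]
index 0.5 [257.4 208.7] 65 [0.5856 0.1093 0.151 ] sny 0.0913134008355801 0.020895175382418023 -0.0755671004408633
fan_button 0.62 [316.5 301.8] 282 [ 0.3792 -0.0188  0.0058] sny -0.16152567747488406 0.09736725923150356 -0.18077360651818306
```

View pics/rect0.png

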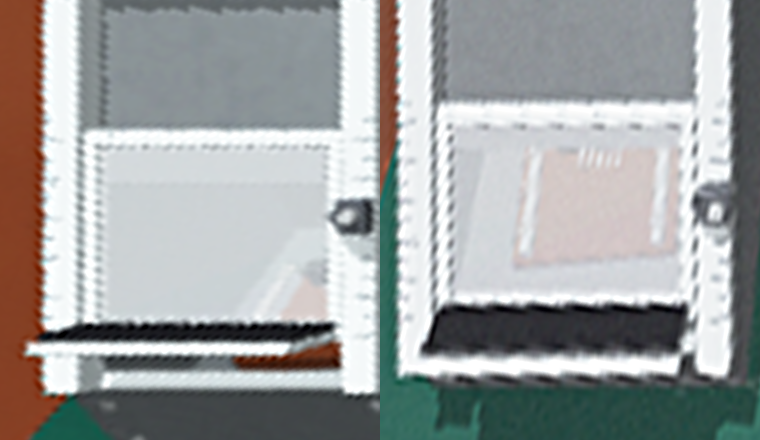

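The rectified views (scene left, top right) show the lip low on the slope and the pointer about half-way up, clamped on the right-hand rail. The button's y differs between the two cameras, so I check them against each other.

```bash
python3 - <<'E'
from h import *
q0=np.load("q.npy")
ims=[]
for k in("scene","top"):
    c=capture(k); W=cloud(c); P=W.reshape(-1,3); P=P[np.isfinite(P).all(1)]
    q=q0.copy()
    for it in range(8):
        tol=.012 if it<3 else .006
        Q=toC(P,q); s,n,y=slope(Q)
        # rails' outer faces n plane ; left/right extents
        side=(abs(Q[:,1]+.085)<tol)&(Q[:,2]>.02)&(Q[:,2]<.2)&(n<-.012)&(abs(Q[:,0])<.075)
        sl=(abs(n-.0125)<tol)&(abs(abs(y)-.076)<.006)&(s>.02)&(s<.08)
        f=lambda q:np.r_[toC(P[side],q)[:,1]+.085,slope(toC(P[sl],q))[1]-.0125]
        q=least_squares(f,q,loss="soft_l1",f_scale=.002).x
    print(k,q,side.sum(),sl.sum())
    u,v=proj(c,[.372,-.292,.05]).astype(int); im=c["image"][v-25:v+25,u-25:u+25]
    print("crop origin",u-25,v-25); ims.append(cv2.resize(im,(400,400),interpolation=cv2.INTER_CUBIC))
    m=(W[...,2]>.024)&(W[...,2]<.032)&(c["image"].min(2)>100)&(W[...,0]<.42)&(W[...,0]>.33)&(W[...,1]<-.19)&(W[...,1]>-.34)
    print("box",cv2.minAreaRect((W[m][:,:2]*1000).astype(np.float32)))
cv2.imwrite("pics/btn.png",np.hstack(ims))
E
```

```text
scene [0.61525601 0.18810178 0.10650988] 1755 180
crop origin 311 333
box ((372.79168701171875, -269.0846862792969), (55.78790283203125, 118.71949005126953), 3.417308807373047)
top [0.61537837 0.19157213 0.10789068] 365 188
crop origin 401 274
box ((373.37762451171875, -265.0910949707031), (55.00008773803711, 118.8772201538086), 3.2553234100341797)
```

View pics/btn.png

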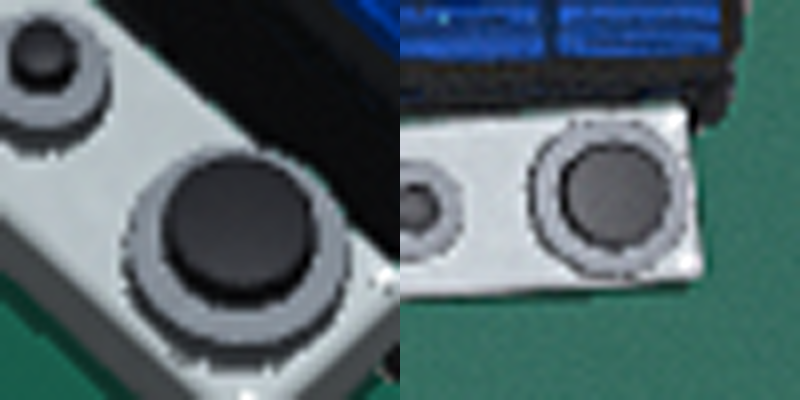

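The button crops show the large button top at scene pixel (340.7,360.5) and top pixel (427.8,297.8). The cameras disagree by about 4 mm in y, so I average them and press.

```bash
cat >> h.py <<'E'
from scipy.spatial.transform import Rotation as Ro
QC=np.array([.6153,.190,.1072])
def slopeW(s,n,y=0): return toW(np.array([-.0825+s*.6428-n*.766,y,.067+s*.766+n*.6428]),QC)
def tool(pitch): # tool z pointing into the cabinet, pitch deg below level, closing axis along the lip
    a=QC[2]; p=np.radians(pitch); f=np.array([np.cos(a),np.sin(a),0]); l=np.array([-np.sin(a),np.cos(a),0])
    z=f*np.cos(p)-np.array([0,0,np.sin(p)]); return [Ro.from_matrix(np.c_[np.cross(sg*l,z),sg*l,z]).as_quat() for sg in(1,-1)]
E
python3 - <<'E'
from h import *
def hit(c,u,v,z):
    o=-c["R"].T@c["t"]; r=c["R"].T@np.linalg.inv(c["intrinsics"])@[u,v,1]; return o+r*(z-o[2])/r[2]
b=[hit(capture("scene"),340.75,360.5,.05),hit(capture("top"),427.8,297.8,.05)]; print(b)
B=np.mean(b,0)
for pit in(20,30,40,50,60):
    for o in tool(pit):
        print(pit,[None if (j:=inverse_kinematics(slopeW(s,n),o)) is None else np.round(j,2).tolist() for s,n in((-.005,.09),(-.005,.02),(.07,.02))])
o=current_orientation(); p=current_position()
print(p,Ro.from_quat(o).as_matrix().round(2).tolist())
servo_line([p[0],p[1],.42],rate=.25)
down=Ro.from_matrix([[0,1,0],[1,0,0],[0,0,-1]]).as_quat()
down2=Ro.from_matrix(np.array([[1,0,0],[0,-1,0],[0,0,-1]])).as_quat()
for d in(down2,Ro.from_matrix([[-1,0,0],[0,1,0],[0,0,-1]]).as_quat()):
    j=inverse_kinematics([B[0],B[1],.2],d); print(j)
    if j is not None and np.all(np.abs(j)<2.9):
        D=d
move_ptp([B[0],B[1],.35],D); move_gripper(0)
servo_line([B[0],B[1],.075],rate=.2)
r=servo_line([B[0],B[1],.038],rate=.02,contact_N=14)
print(r,current_position(),current_force(),current_clock())
sleep(.3); print(current_position(),current_force())
c=capture("scene"); cv2.imwrite("pics/press.png",cv2.resize(c["image"][280:420,260:420],(640,560)))
servo_line([B[0],B[1],.2],rate=.2); print(current_clock())
E
```

```text
[array([ 0.3740459, -0.2995102,  0.05     ]), array([ 0.37503306, -0.29576012,  0.05      ])]
20 [None, None, None]
20 [None, None, None]
30 [None, None, None]
30 [None, None, None]
40 [None, None, [0.29, 0.42, 2.35, 3.43, 0.51, 1.44]]
40 [None, None, [0.29, 0.42, 2.35, 3.43, 0.51, -1.71]]
50 [None, [0.29, 0.46, 2.36, 3.46, 0.38, 1.41], None]
50 [None, [0.29, 0.46, 2.36, 3.46, 0.38, -1.73], None]
60 [None, None, [0.24, 0.29, 2.07, -0.26, 0.27, -1.2]]
60 [None, None, [0.24, 0.29, 2.07, -0.26, 0.27, 1.94]]
[0.26999488 0.53579825 0.22262967] [[-0.89, 0.45, -0.0], [0.45, 0.89, -0.0], [0.0, -0.0, -1.0]]
[-8.16006619e-01  2.08204175e-01  1.79350614e+00 -4.44089210e-16
  1.13988234e+00  7.54789708e-01]
[-8.16006619e-01  2.08204175e-01  1.79350614e+00 -4.44089210e-16
  1.13988234e+00 -2.38680295e+00]
True [ 0.37452078 -0.2976058   0.0442617 ] [-1.67866654  0.52186053  8.68814727] 9.8667
[ 0.37451936 -0.29762131  0.04428594] [-0.42728765  0.7523052   9.11292393]
11.15
```

View pics/press.png

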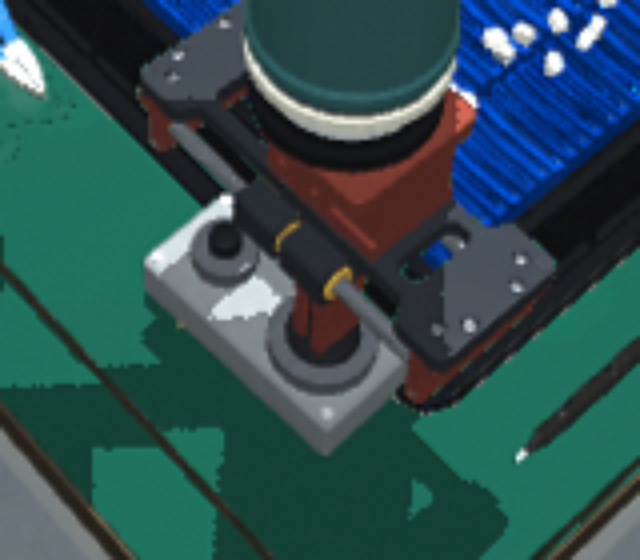

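Button pressed right down: the tip reached 0.0443 m and held at 9 N, above the 5 N needed. Next I scan for tool directions that can reach beneath the lip.

```bash
cat >> h.py <<'E'
def tool2(pitch,yaw,sg=1,roll=0):
    a=QC[2]+np.radians(yaw); p=np.radians(pitch); f=np.array([np.cos(a),np.sin(a),0]); l=sg*np.array([-np.sin(a),np.cos(a),0])
    z=f*np.cos(p)-np.array([0,0,np.sin(p)]); R=np.c_[np.cross(l,z),l,z]
    return (Ro.from_matrix(R)*Ro.from_euler("z",roll,degrees=True)).as_quat()
E
python3 - <<'E'
from h import *
c=capture("top"); W=cloud(c)
for y in(.27,.30,.33,.36,.4,.45):
    print("plate y",y,[ (x,round(float(np.nanmedian(W[...,2][(abs(W[...,0]-x)<.02)&(abs(W[...,1]-y)<.01)])),3)) for x in(.35,.4,.45,.5,.55,.6)])
pts=((.006,.075),(.006,.025),(.04,.025),(.078,.025),(.07,.075))
for y in(-.03,0,.03):
  for pit in(25,30,35,40,45,50):
    for yaw in range(-75,80,15):
      for sg in(1,-1):
        o=tool2(pit,yaw,sg)
        J=[inverse_kinematics(slopeW(s,n,y),o) for s,n in pts]
        ok=[j is not None for j in J]
        if sum(ok)>=4:
            z=Ro.from_quat(o).as_matrix()[:,2]; sh=Ro.from_euler("z",QC[2]).apply([.6428,0,.766])
            G=[np.array(j) for j in J if j is not None]
            print(y,pit,yaw,sg,"".join(str(int(k)) for k in ok),"w.s",round(float(-z@sh),2),"jump",max(np.abs(np.diff(G,axis=0)).max(1)).round(2),np.round(G[1],2).tolist(),"margin3",(2.38-max(g[2] for g in G)).round(2))
E
```

```text
plate y 0.27 [(0.35, 0.004), (0.4, 0.003), (0.45, 0.002), (0.5, 0.002), (0.55, 0.121), (0.6, 0.178)]
plate y 0.3 [(0.35, 0.004), (0.4, 0.002), (0.45, 0.002), (0.5, 0.002), (0.55, 0.002), (0.6, nan)]
plate y 0.33 [(0.35, 0.003), (0.4, 0.01), (0.45, 0.01), (0.5, 0.01), (0.55, 0.011), (0.6, 0.01)]
plate y 0.36 [(0.35, 0.004), (0.4, 0.04), (0.45, 0.041), (0.5, 0.041), (0.55, 0.04), (0.6, 0.041)]
plate y 0.4 [(0.35, 0.005), (0.4, 0.081), (0.45, 0.081), (0.5, 0.08), (0.55, 0.081), (0.6, 0.081)]
plate y 0.45 [(0.35, 0.129), (0.4, 0.131), (0.45, 0.131), (0.5, 0.131), (0.55, 0.131), (0.6, 0.131)]
-0.03 25 45 1 01111 w.s -0.09 jump 0.16 [-0.54, 0.74, 2.31, 1.66, 1.12, 1.67] margin3 0.02
-0.03 25 45 -1 01111 w.s -0.09 jump 0.16 [-0.54, 0.74, 2.31, 1.66, 1.12, -1.47] margin3 0.02
-0.03 25 60 1 11111 w.s 0.03 jump 0.12 [-0.58, 0.79, 2.15, 1.32, 1.18, 1.78] margin3 0.15
-0.03 25 60 -1 11111 w.s 0.03 jump 0.12 [-0.58, 0.79, 2.15, 1.32, 1.18, -1.36] margin3 0.15
-0.03 25 75 1 11111 w.s 0.17 jump 0.09 [-0.53, 0.8, 1.95, 1.07, 1.3, 1.95] margin3 0.36
-0.03 25 75 -1 11111 w.s 0.17 jump 0.09 [-0.53, 0.8
[... 12225 characters left out ...]
01, -2.49] margin3 0.52
0.03 50 30 1 11111 w.s 0.23 jump 0.33 [-0.01, 0.43, 2.32, 2.0, 0.44, 2.15] margin3 0.01
0.03 50 30 -1 11111 w.s 0.23 jump 0.33 [-0.01, 0.43, 2.32, 2.0, 0.44, -0.99] margin3 0.01
0.03 50 45 1 11111 w.s 0.29 jump 0.21 [-0.14, 0.44, 2.24, 1.49, 0.59, 2.33] margin3 0.09
0.03 50 45 -1 11111 w.s 0.29 jump 0.21 [-0.14, 0.44, 2.24, 1.49, 0.59, -0.81] margin3 0.09
0.03 50 60 1 11111 w.s 0.38 jump 0.14 [-0.2, 0.48, 2.12, 1.15, 0.76, 2.4] margin3 0.2
0.03 50 60 -1 11111 w.s 0.38 jump 0.14 [-0.2, 0.48, 2.12, 1.15, 0.76, -0.74] margin3 0.2
0.03 50 75 1 11111 w.s 0.48 jump 0.1 [-0.21, 0.52, 1.98, 0.92, 0.93, 2.4] margin3 0.34
0.03 50 75 -1 11111 w.s 0.48 jump 0.1 [-0.21, 0.52, 1.98, 0.92, 0.93, -0.74] margin3 0.34
  return np.nanmean(a, axis, out=out, keepdims=keepdims)
```

```bash
python3 - <<'E'
from h import *
best=None
for roll in(90,-90):
    o=tool2(30,60,1,roll); J=[inverse_kinematics(slopeW(s,n,-.005),o) for s,n in((.03,.16),(-.002,.12),(-.002,.075),(-.002,.032),(.04,.032),(.078,.032),(.06,.12))]
    print(roll,[None if j is None else np.round(j,2).tolist() for j in J],[slopeW(s,n,-.005).round(3).tolist() for s,n in((.03,.16),(-.002,.032))])
    if J[3] is not None and (best is None or abs(J[3][5])<best[0]): best=(abs(J[3][5]),o,roll)
o=best[1]; print("roll",best[2])
p=current_position(); servo_line([p[0],p[1],.32],rate=.25)
move_ptp(slopeW(.03,.16,-.005)+[0,0,.06],o); print(current_clock(),current_joint_pos())
c=capture("scene"); cv2.imwrite("pics/pre.png",c["image"][60:360,120:520])
E
```

```text
90 [[-0.64, 0.42, 2.31, 1.15, 1.18, -2.7], [-0.62, 0.57, 2.32, 1.23, 1.12, -2.87], [-0.56, 0.65, 2.26, 1.31, 1.09, -2.89], [-0.51, 0.72, 2.2, 1.36, 1.08, -2.89], [-0.47, 0.65, 2.14, 1.32, 1.1, -2.74], [-0.44, 0.59, 2.08, 1.29, 1.12, -2.61], [-0.55, 0.45, 2.21, 1.2, 1.17, -2.62]] [[0.431, 0.165, 0.193], [0.508, 0.173, 0.086]]
-90 [[-0.64, 0.42, 2.31, 1.15, 1.18, 0.44], [-0.62, 0.57, 2.32, 1.23, 1.12, 0.28], [-0.56, 0.65, 2.26, 1.31, 1.09, 0.26], [-0.51, 0.72, 2.2, 1.36, 1.08, 0.25], [-0.47, 0.65, 2.14, 1.32, 1.1, 0.4], [-0.44, 0.59, 2.08, 1.29, 1.12, 0.53], [-0.55, 0.45, 2.21, 1.2, 1.17, 0.52]] [[0.431, 0.165, 0.193], [0.508, 0.173, 0.086]]
roll -90
14.4 [-0.64327691  0.25095001  2.25146739  1.07666454  1.28131211  0.65098135]
```

View pics/pre.png

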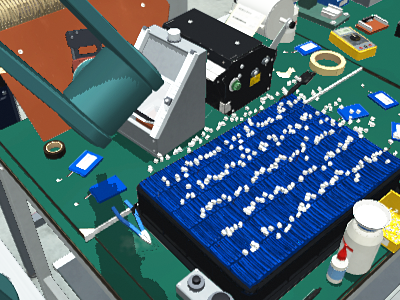

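The picture shows the arm coming in from the front right, with the cabinet, cutters and packs clear. Moving in beneath the lip.

```bash
python3 - <<'E'
from h import *
servo_line(slopeW(.01,.13,-.005),rate=.15)
print(servo_line(slopeW(-.004,.09,-.005),rate=.1,contact_N=6))
print(servo_line(slopeW(-.004,.032,-.005),rate=.06,contact_N=4),current_force())
r=servo_line(slopeW(.04,.032,-.005),rate=.02,contact_N=2.5)
Q=toC(current_position(),QC); print(r,[float(np.round(a,4)) for a in slope(Q)],current_force(),current_clock())
c=capture("top"); cv2.imwrite("pics/t1.png",cv2.resize(c["image"][140:290,140:340],(800,600)))
E
```

```text
False
False [-0.29618458 -0.29140892 -0.36508708]
True [0.0094, 0.0318, -0.0051] [-0.21963156 -0.77475737  0.25554838] 17.9
```

View pics/t1.png

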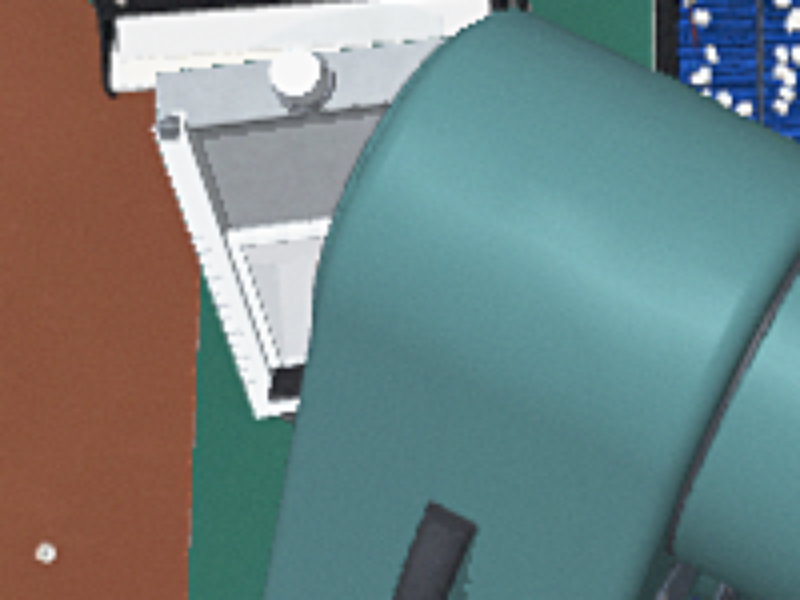

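Contact came at s = 9.4 mm, close to the expected spot. The arm blocks the top camera's view of the lip, so I push about three quarters of the way, back off and measure.

```bash
cat > meas.py <<'E'
from h import *
def meas(tag):
    V=[]
    for k in("scene","top"):
        L=[]
        c=capture(k); w=cloud(c); 
        s,n,y=slope(toC(w,QC)); m=(abs(y)<.055)&(s>-.02)&(s<.14)&(n>.02)&(n<.044)&(c["image"].max(2)<90)
        print(k,"lip top s",m.sum(),np.median(s[m]).round(4))
        for r in silhouettes(k,"index")[:1]:
            mm=r["region"]&np.isfinite(w[...,0]); print("index",r["conf"],np.array(r["xy"]).round(1),np.median(s[mm]).round(4),np.median(n[mm]).round(4),np.median(y[mm]).round(4))
        V.append(window_view(c,QC,.02)[60:380,190:])
    cv2.imwrite(f"pics/{tag}.png",cv2.resize(np.hstack(V),None,fx=1.8,fy=1.8,interpolation=cv2.INTER_CUBIC))
E
python3 - <<'E'
from meas import *
y=-.005
servo_line(slopeW(.054,.032,y),rate=.03); print([float(np.round(a,4)) for a in slope(toC(current_position(),QC))],current_force())
servo_line(slopeW(.046,.032,y),rate=.05)
servo_line(slopeW(.03,.12,y),rate=.12)
servo_line(slopeW(.03,.16,y)+[0,0,.06],rate=.2)
J=current_joint_pos(); J2=np.array(J); J2[0]-=.75; goto_joints(J2); print(current_clock())
meas("m1"); np.save("J.npy",J)
E
```

```text
[0.054, 0.032, -0.005] [-1.31623179 -0.2544703  -1.62979553]
22.6583
scene lip top s 94 0.0812
top lip top s 245 0.0806
```

View pics/m1.png

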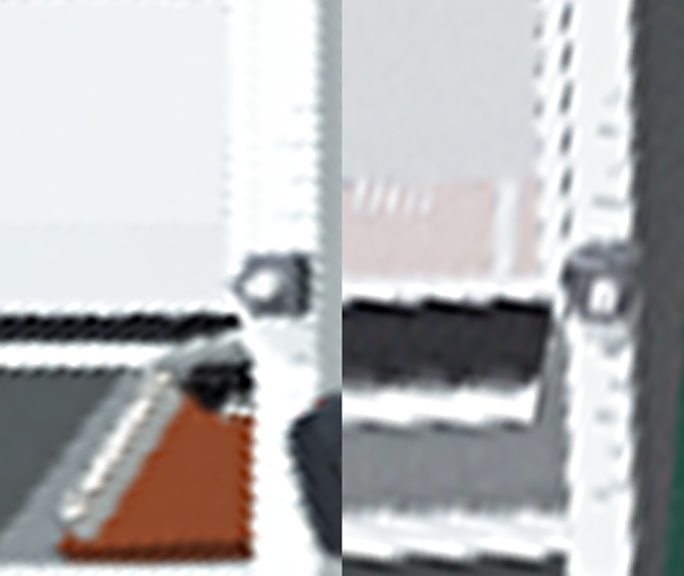

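The rectified views show the lip about 15 mm below the pointer, at scene crop row ~323 against the pointer's 285. I push 14.5 mm more and look again.

```bash
cat > push.py <<'E'
from meas import *
def push(s1,tag,y=-.005):
    o=tool2(30,60,1,-90); J=np.load("J.npy"); goto_joints(J)
    servo_line(slopeW(.03,.12,y),o,rate=.2)
    servo_line(slopeW(.042,.032,y),rate=.1)
    servo_line(slopeW(s1,.032,y),rate=.02); sleep(.2); print([float(np.round(a,4)) for a in slope(toC(current_position(),QC))],current_force())
    servo_line(slopeW(s1-.01,.032,y),rate=.04)
    servo_line(slopeW(.03,.12,y),rate=.12)
    servo_line(slopeW(.03,.16,y)+[0,0,.06],rate=.2)
    J[0]-=1.0; goto_joints(J); print(current_clock()); meas(tag)
E
python3 -c "
from push import *
push(.0685,'m2')"
```

```text
[0.0685, 0.032, -0.005] [-0.34408838 -0.28198995 -2.0824591 ]
30.9417
scene lip top s 90 0.0956
index 0.56 [286.3 159.9] 0.0912 0.0201 -0.0825
top lip top s 254 0.0951
index 0.65 [225.8 192.9] 0.1308 0.0092 0.0013
```

View pics/m2.png

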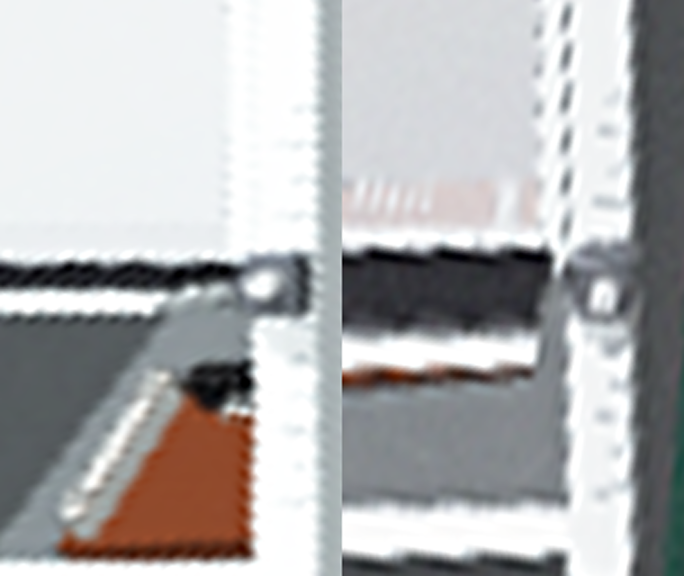

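Lip and pointer now look nearly level in both views: the scene lip centre is at row ~287 and the pointer at 285. I refine the remaining offset numerically.

```bash
python3 - <<'E'
from h import *
A={"scene":[],"top":[]}
for k in A:
    for i in range(4):
        c=capture(k); w=cloud(c); s,n,y=slope(toC(w,QC)); br=c["image"].max(2)
        dy=.0018*(1 if k=="scene" else -1)  # camera y bias
        # outer face of the block
        f=(y<-.066)&(y>-.088)&(s>.078)&(s<.106)&(n>.016)&(n<.04)&(br<200)
        l=(abs(y)<.055)&(s>.07)&(s<.12)&(n>.018)&(n<.044)&(br<90)
        le=l&(y<-.02)
        rail=(abs(abs(y)-.076)<.005)&(((s>.02)&(s<.075))|((s>.11)&(s<.19)))&(abs(n-.0125)<.01)
        A[k].append([f.sum(),s[f].mean(),*np.percentile(s[f],[3,97]),n[f].mean(),y[f].mean(),np.median(s[l]),np.median(s[le]),np.median(n[rail])])
    print(k,np.mean(A[k],0).round(4))
    if k=="scene":
        im=window_view(c,QC,.02); g=im.max(2).astype(int)
        print("block col profile", [(0.2-r/2000, int(g[r,325:340].mean())) for r in range(195,242,2)])
        print("lip profile near end", [(round(0.2-r/2000,4), int(g[r,300:312].mean())) for r in range(195,242,2)])
        # predicted rows of lip (level with pointer s0) in this rectified view
        def row(s,n,y):
            K=proj(c,slopeW(s,n,y)); 
            sq=np.array([-.02,-.02,.2,.2]); yq=np.array([.09,-.1,-.1,.09])
            src=np.float32([proj(c,slopeW(a,.02,b)) for a,b in zip(sq,yq)]); H=cv2.getPerspectiveTransform(src,np.float32([[0,440],[380,440],[380,0],[0,0]]))
            return cv2.perspectiveTransform(np.float32([[K]]),H)[0,0]
        for nm,p in(("top back",(.0953,.0125,-.06)),("top front",(.0953,.047,-.06)),("bot front",(.0853,.047,-.06)),("tip n.02",(.0912,.02,-.066)),("tip n.03",(.0912,.03,-.066))): 
            r=row(*p); print(nm,r.round(1),(.2-r[1]/2000).round(4))
E
```

```text
scene [ 4.675e+01  9.100e-02  8.270e-02  9.900e-02  2.250e-02 -7.910e-02
  9.560e-02  9.560e-02  1.260e-02]
block col profile [(0.10250000000000001, 255), (0.1015, 254), (0.1005, 243), (0.0995, 209), (0.0985, 172), (0.09750000000000002, 146), (0.09650000000000002, 137), (0.09550000000000002, 146), (0.09450000000000001, 173), (0.09350000000000001, 207), (0.09250000000000001, 230), (0.09150000000000001, 241), (0.09050000000000001, 245), (0.08950000000000001, 241), (0.08850000000000001, 216), (0.08750000000000001, 171), (0.08650000000000001, 134), (0.0855, 114), (0.0845, 112), (0.0835, 125), (0.08250000000000002, 152), (0.08150000000000002, 189), (0.08050000000000002, 210), (0.07950000000000002, 213)]
lip profile near end [(0.1025, 240), (0.1015, 243), (0.1005, 250), (0.0995, 250), (0.0985, 225), (0.0975, 138), (0.0965, 51), (0.0955, 14), (0.0945, 13), (0.0935, 29), (0.0925, 59), (0.0915, 107), (0.0905, 162), (0.0895, 196), (0.0885, 195), (0.0875, 175), (0.0865, 157), (0.0855, 147), (0.0845, 143), (0.0835, 147), (0.0825, 151), (0.0815, 153), (0.0805, 154), (0.0795, 154)]
top back [310.9 207.5] 0.0962
top front [259.3 216.4] 0.0918
bot front [259.3 237. ] 0.0815
tip n.02 [312.  217.6] 0.0912
tip n.03 [297.3 220.2] 0.0899
top [ 4.30e+01  9.25e-02  8.27e-02  9.93e-02  2.10e-02 -7.70e-02  9.50e-02
  9.51e-02  1.23e-02]
```

Pointer centre is at s ≈ 91.0 mm and the lip centre between 90.3 and 91.4 mm, so they are level within the measuring error. I confirm the arm is clear and hand in.

```bash
python3 -c "
from h import *
sleep(.5); print(current_position(),current_force(),np.abs(current_qvel()).max(),current_clock()); print(close_job())"
```

```text
[ 0.37191623 -0.27418849  0.252382  ] [-0.41320697 -0.17554227 -0.47872545] 0.0030147981320111238 32.0417
the job is handed in; nothing more can be done
None
```

The job is handed in at 32 s: I pressed the fan button right down, then pushed the window up from beneath its lip until it measured level with the pointer to within about 1 mm, with the arm clear at hand-in; I did not re-check the loose items' positions.

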